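# Sort measured parts into their sample trays

## Robot

A 6-joint arm with a two-finger parallel gripper is mounted at the origin on the work surface. World frame = base frame: x ahead of the robot, y to its left, z up, the work surface at z = 0. Lengths are in m, angles in degrees, forces in N, time in s.
With the tool pointing down it reaches from about 0.4 to 0.925 m from the base axis. Payload 3.4 kg.
Tool frame: the origin (TCP) lies on the centre line of the jaws, within the pads' length; the fingertips stand 11 mm ahead of it and the grasp point (between the pads) lies 8 mm behind it; z points along the fingers, y is the line along which they close (so a half turn about z gives the same grasp; the last joint's range is limited). The gripper opens to 85 mm and grips with 20 to 120 N. Pads are 22 mm wide; open, the fingers measure 114 mm over their backs; the gripper's body (76 mm by 85 mm) begins 54 mm behind the grasp point. The pads swing forward as they close: fully open they stand 13 mm farther back than shut.
Start: joints at [-71.075, 17.578, 86.31, -0, 76.112, -4.211], TCP at [0.226, -0.529, 0.242] pointing down, gripper open.
Joint ranges: [-179.03, 179.03], [-60, 130.46], [8.19, 133.38], [-81.62, 261.62], [5.75, 156.47], [-153.77, 153.77]. Speed limits (degrees/s): [147.25, 147.25, 180, 180, 180, 180].

## Interface

Orientations are given as [roll, pitch, yaw] about the fixed x, y, z axes, in that order (R = Rz(yaw) Ry(pitch) Rx(roll)).
In Python, from cell import env gives the robot as it stands.
- The arm moves only by the tool arm_command, never from a script. Its argument "moves" is a list of rows, each a list of 5 numbers: the finger opening in m, from 0 to 0.0854, then the shift along the tool's x, y, z in m, then the turn about the tool's z in rad. A call has 1 to 12 rows; each row shifts and turns the commanded pose from where the row before left it, along the tool's axes as they then stand; what a row does not reach is not made up. A row lasts 1/12 s, in which the tool goes at most 41.7 mm and 7.16 degrees, less where a joint would pass 70% of its speed; a pose out of reach is approached as far as the arm can. A call with a gripper value outside its range is refused whole. The fingers move at their own pace and stop on an object; "force" is the grip in N (left out, the last holds). Time passes only in rows, so rows that do not move let the fingers close. It gives the time, the measured TCP pose, the force, the opening and the grip force at its end, in the units of the state.
- env.sense(): the state, without advancing time (a new reading comes with each control period).
- env.get_image(name): name is "scene" or "top" or "wrist"; returns a dict with "image" (420x560x3 uint8, blue, green, red), "K" (3x3 intrinsics, pixels), "R" (3x3) and "t" (3): a world point X has camera coordinates R X + t; the wrist camera has in their place "mount" (4x4, takes a point from camera to tool coordinates, whose origin is the TCP and whose axes are the flange's). Camera axes: x right, y down, z forward; pixel columns grow to the right and rows downward; lengths in m; the calibration is good to about 2 mm. The wrist camera is an equidistant fisheye: a pixel r from the principal point sees the ray r / f radians off the axis. A picture is of the moment at which its call begins: read the wrist's pose just before it. There is no depth.
- env.sign_off(): hands the job in; it is judged then, once.
The state is a dict: "t": time; "q": joint angles; "joint_vel": joint speeds; "joint_efforts": joint torques, N m; "tcp_pos": TCP position; "tool_rot": TCP orientation; "ft_force": force on the tool from outside, world axes, zero at the start; "torque": the same for the moment, N m; "opening": opening from 0.0 (shut) to 1.0 (fully open); "grip_force": force on a finger pad.
Only numpy, scipy, OpenCV 4.12 (cv2) and the standard library are available. Lean on these libraries where they do the work, as an engineer would, in place of code of your own. Each camera call takes 0.05 s, during which the arm holds its last target. There are 200 camera calls.

## Task

The four machined parts standing on the inspection desk have been measured: sort each into the blue tray whose ledge carries the matching sample. Set every part down gently, without dropping it, upright and wholly on the dark pad in the middle of its tray, and leave the loupe and the little reel standing where they are.

Things in the scene. Friction and masses are not known exactly. Their poses are not given: they have to be found in the camera images.
- part_hex: Loose part, the hexagonal spacer: six-sided aluminium bar piece, 46 mm across flats, 53 mm across corners, 40 mm tall, dark bore in its top. At yaw 0 two of its flats face +x and -x (normals at every 60 deg from x). 0.1 to 0.27 kg. Origin: centre of its underside, z up; it stands upright on the desk.
- part_flange: Loose part, the flanged bush: round aluminium piece, bottom flange 60 mm diameter and 10 mm thick, above it a 36 mm diameter hub up to 40 mm height, dark bore in its top. Grip it by the hub above the flange. 0.1 to 0.27 kg. Origin: centre of its underside, z up; it stands upright on the desk.
- part_block: Loose part, the square block: aluminium, 44 x 44 mm in plan, 40 mm tall, four small dark screw holes in its top, sides along its x and y axes. 0.1 to 0.27 kg. Origin: centre of its underside, z up; it stands upright on the desk.
- part_fork: Loose part, the fork (clevis): aluminium, 56 mm long along its x, 30 mm wide along its y, 40 mm tall, its upper part split by a 16 mm wide slot that runs along y, leaving two 20 mm thick prongs above a 14 mm base. Best gripped across its 56 mm length (fingers closing along its x). 0.1 to 0.27 kg. Origin: centre of its underside, z up; it stands upright on the desk.
- tray_hex: Fixed blue tray with the hexagonal sample; all four trays alike but for the sample. Origin: bay centre, at desk level. Bay 104 x 104 mm inside, floor 4 mm and walls (6 thick) 10 mm above the desk; flush dark round pad, 82 mm diameter, in its middle. Its +x ledge (76 wide, 10 high) carries a fixed aluminium sample just like the part, 94 mm from bay centre along tray +x, top 50 mm above desk.
- tray_flange: Fixed blue tray with the flanged round sample; all four trays alike but for the sample. Origin: bay centre, at desk level. Bay 104 x 104 mm inside, floor 4 mm and walls (6 thick) 10 mm above the desk; flush dark round pad, 82 mm diameter, in its middle. Its +x ledge (76 wide, 10 high) carries a fixed aluminium sample just like the part, 94 mm from bay centre along tray +x, top 50 mm above desk.
- tray_block: Fixed blue tray with the square sample; all four trays alike but for the sample. Origin: bay centre, at desk level. Bay 104 x 104 mm inside, floor 4 mm and walls (6 thick) 10 mm above the desk; flush dark round pad, 82 mm diameter, in its middle. Its +x ledge (76 wide, 10 high) carries a fixed aluminium sample just like the part, 94 mm from bay centre along tray +x, top 50 mm above desk.
- tray_fork: Fixed blue tray with the fork sample; all four trays alike but for the sample. Origin: bay centre, at desk level. Bay 104 x 104 mm inside, floor 4 mm and walls (6 thick) 10 mm above the desk; flush dark round pad, 82 mm diameter, in its middle. Its +x ledge (76 wide, 10 high) carries a fixed aluminium sample just like the part, 94 mm from bay centre along tray +x, top 50 mm above desk.
- loupe: Bystander: black eyepiece loupe standing on the desk, 32 mm diameter, 34 mm tall, origin at the centre of its underside; loose and light.
- reel: Bystander: small white reel with blue end discs standing on the desk, 32 mm diameter, 36 mm tall, origin at the centre of its underside; loose and light.
Things that resemble listed ones, but are neither listed nor needed, are in the scene too. Leave any orange look-alike of the part_block alone.

How it is judged:
By the outcome, as a careful person would: the job done as asked, in the order asked, and still so for the second after the job is handed in, with the robot touching nothing.
It also fails if it takes over 96 s, if anything falls off the work surface, if the arm or the gripper's body presses on something with over 40 N, if the wrist force passes 120 N, or if a joint passes its speed limit or range.

## Working session

There is one attempt and no reset: what is moved stays moved. The work goes in short steps, Python scripts to look and compute and a tool call to move; the robot and the scene stay as the last step left them, time stands still between calls to the robot, and variables do not carry over. Pictures are saved under pics/ and viewed, at most 14 in all, crops included, and the job is handed in when it is done.

Besides the shell and the picture viewer there is one more tool, called after "Request:" in YAML: its name, and indented under it one key for each argument. arm_command: Moves the arm, as the interface text tells. Its arguments: {"type":"object","properties":{"moves":{"type":"array"},"force":{"type":"number"}},"required":["moves"]}

```bash
ls; mkdir -p pics
python3 - <<'E'
from cell import env
import cv2,pickle
s=env.sense();print(s)
d={}
for n in("scene","top","wrist"):
    d[n]=env.get_image(n);cv2.imwrite(f"pics/{n}0.png",d[n]["image"])
    print(n,{k:v for k,v in d[n].items() if k!="image"})
pickle.dump(d,open("im0.pkl","wb"))
t=d["top"]["image"];cv2.imwrite("pics/top0b.png",cv2.resize(t,(800,600),interpolation=cv2.INTER_CUBIC))
E
```

```text
pics
{'t': 0.0, 'q': array([-7.10756180e+01,  1.76231933e+01,  8.63841057e+01, -1.71283479e-05,
        7.61117678e+01, -4.21155768e+00]), 'joint_vel': array([ 0.0051127 , -0.07636549,  0.00621634,  0.05772633,  0.03486756,
        0.02563805]), 'joint_efforts': array([ 5.05706575e-04, -4.57554388e+01, -2.51915538e+01, -1.99438764e-04,
        1.31225539e-02, -4.26272436e-06]), 'tcp_pos': array([ 0.22567771, -0.52811839,  0.24137028]), 'tool_rot': array([-1.79881253e+02, -8.72761128e-03,  2.31359348e+01]), 'ft_force': array([ 0.09783256,  0.38954055, -0.35877519]), 'torque': array([ 0.02107207,  0.08659425, -0.0058076 ]), 'grip_force': 0.0, 'opening': 0.9984449411702707}
scene {'K': array([[532.389013  ,   0.        , 283.38132072],
       [  0.        , 532.389013  , 205.02052494],
       [  0.        ,   0.        ,   1.        ]]), 'R': array([[-0.65293167,  0.75723444, -0.01662042],
       [ 0.62692844,  0.52800048, -0.57286667],
       [-0.42501879, -0.38446261, -0.81948004]]), 't': array([ 0.39794903, -0.38406007,  1.51708089])}
top {'K': array([[389.37762077,   0.        , 281.9016436 ],
       [  0.        , 389.37762077, 210.01538681],
       [  0.        ,   0.        ,   1.        ]]), 'R': array([[-0.0133543 , -0.99990239,  0.00410812],
       [-0.97353678,  0.01206456, -0.22821173],
       [ 0.22813989, -0.00704701, -0.97360286]]), 't': array([-0.00471007,  0.62661759,  0.87283347])}
wrist {'K': array([[325.1922621 ,   0.        , 279.82091133],
       [  0.        , 325.1922621 , 212.72733184],
       [  0.        ,   0.        ,   1.        ]]), 'mount': array([[-4.16817343e-04, -9.45985060e-01, -3.24209951e-01,
         8.34745651e-02],
       [ 9.99999746e-01, -2.07008926e-04, -6.81625860e-04,
        -1.10024308e-03],
       [ 5.77693527e-04, -3.24210153e-01,  9.45984906e-01,
        -1.32005547e-01],
       [ 0.00000000e+00,  0.00000000e+00,  0.00000000e+00,
         1.00000000e+00]])}
```

View pics/top0b.png

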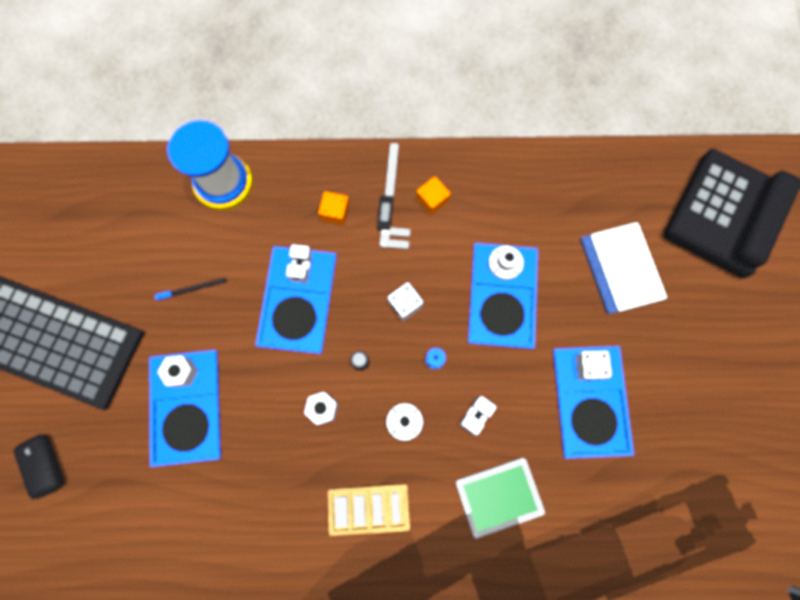

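View pics/scene0.png

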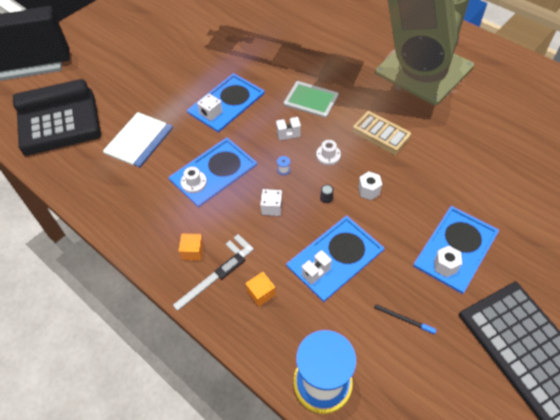

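The top view shows the fork tray at (295,300), flange tray at (503,295), hex tray at (184,408) and block tray at (594,402). The parts are the block (405,300), hex (320,408), flange (405,422) and fork (479,415). The loupe is at (360,360) and the reel at (435,357). Next I'll enlarge the parts and locate the pads.

```bash
cat > h.py <<'E'
import numpy as np,pickle,cv2
def ray(c,px,z):
    K,R,t=c["K"],c["R"],c["t"]
    d=R.T@np.linalg.solve(K,[px[0],px[1],1]); o=-R.T@t
    return (o+d*(z-o[2])/d[2])
def proj(c,X):
    p=c["K"]@(c["R"]@np.asarray(X)+c["t"]);return p[:2]/p[2]
E
python3 - <<'E'
from h import *
d=pickle.load(open("im0.pkl","rb"));c=d["top"];im=c["image"]
g=im.max(2); m=(g<60).astype(np.uint8)
n,l,st,ce=cv2.connectedComponentsWithStats(m)
for i in range(1,n):
    if st[i,4]>300 and abs(st[i,2]-31)<8: print("pad",ce[i].round(1),st[i,2:],ray(c,ce[i],.004)[:2].round(4))
hsv=cv2.cvtColor(im,cv2.COLOR_BGR2HSV)
m=((hsv[...,0]>100)&(hsv[...,0]<115)&(hsv[...,1]>180)).astype(np.uint8)
m=cv2.morphologyEx(m,cv2.MORPH_CLOSE,np.ones((25,25)))
for q in cv2.findContours(m,0,2)[0]:
    if cv2.contourArea(q)>1500:
        w=np.array([ray(c,p[0],.01)[:2] for p in q],np.float32); print("tray",cv2.minAreaRect(w))
im=im[195:310,208:360];cv2.imwrite("pics/crop1.png",cv2.resize(im,None,fx=5.2,fy=5.2,interpolation=cv2.INTER_CUBIC))
E
```

```text
pad [ 27.2 325.5] [ 34  43 738] [0.3617 0.6101]
tray ((0.4564412832260132, 0.36793604493141174), (0.18191173672676086, 0.11388469487428665), 5.26118803024292)
tray ((0.4574296474456787, -0.33985599875450134), (0.18104802072048187, 0.11529452353715897), 1.4896762371063232)
tray ((0.6461361646652222, 0.1795872151851654), (0.11378931254148483, 0.18289794027805328), 82.38118743896484)
tray ((0.6490875482559204, -0.19547948241233826), (0.11385226994752884, 0.18408408761024475), 84.79365539550781)
tray ((0.9191548824310303, 0.360446959733963), (0.18341918289661407, 0.10851773619651794), 33.36503219604492)
```

View pics/crop1.png

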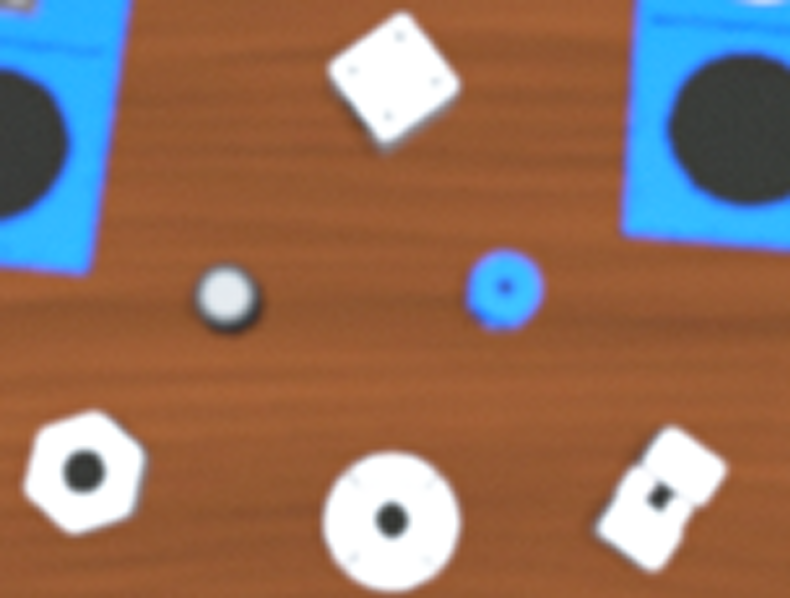

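Run:
```python
from h import *
from scipy.optimize import least_squares
d=pickle.load(open("im0.pkl","rb"));c=d["top"];im=c["image"]
m=(im.max(2)<95).astype(np.uint8)
n,l,st,ce=cv2.connectedComponentsWithStats(m)
for i in range(1,n):
    if 500<st[i,4]<1500 and abs(st[i,2]-30)<6: print("pad",ce[i].round(1),st[i,2:],ray(c,ce[i],.004)[:2].round(4))
P=lambda a:np.array(a,float)/5.2+[208-.4,195-.4]
def fit(name,pts,model,z,yaw0):
    p=P(pts);W=np.array([ray(c,q,z)[:2] for q in p]);M=np.array(model)
    def f(v):
        a=v[2];R=np.array([[np.cos(a),-np.sin(a)],[np.sin(a),np.cos(a)]]);X=M@R.T+v[:2]
        D=np.linalg.norm(W[:,None]-X[None],axis=2);return D.min(1)
    b=min((least_squares(f,[*W.mean(0),np.radians(y)]) for y in yaw0),key=lambda r:r.cost)
    print(name,b.x[:2].round(4),np.degrees(b.x[2]).round(1),(f(b.x)*1000).round(1))
s=.022;fit("block",[(402,12),(461,85),(387,148),(328,70)],[(s,s),(s,-s),(-s,s),(-s,-s)],.04,[0,30,60])
r=.0266;fit("hex",[(95,410),(146,460),(134,516),(77,534),(25,492),(38,428)],[(r*np.cos(a),r*np.sin(a)) for a in np.radians(np.arange(30,390,60))],.04,[0,15,30,45])
fit("fork",[(672,426),(727,468),(655,572),(597,530)],[(.028,.015),(.028,-.015),(-.028,.015),(-.028,-.015)],.04,range(0,180,30))
for nm,q,z in [("flbore",(392,520),.04),("flange",(391,521),.01),("forkbore",(660,496),.014),("loupe",(227,296),.034),("reel",(505,287),.036)]:
    print(nm,ray(c,P(q),z)[:2].round(4))
```

```text
pad [351.3 219.4] [ 29  28 615] [ 0.6152 -0.193 ]
pad [205.5 222.3] [ 28  28 617] [0.6123 0.1849]
pad [415.6 294.7] [ 30  30 703] [ 0.4222 -0.3426]
pad [129.4 299. ] [ 30  31 723] [0.4213 0.3666]
block [ 0.6349 -0.017 ] 37.9 [2.4 1.2 3.3 1.5]
hex [0.4494 0.1283] 17.6 [3.5 3.4 3.4 2.7 2.5 4.2]
fork [ 0.4343 -0.1379] 142.3 [1.8 1.4 1.5 2.1]
flbore [ 0.4263 -0.0128]
flange [ 0.4264 -0.0126]
forkbore [ 0.4362 -0.1402]
loupe [0.5313 0.0639]
reel [ 0.5336 -0.0679]
```

Request:
arm_command:
  moves:
    - [0.085, 0, 0, 0, -0.1]
    - [0.085, 0, 0, 0, -0.1]
    - [0.085, 0, 0, 0, -0.1]
    - [0.085, 0, 0, 0, -0.1]
    - [0.085, 0, 0, 0, -0.11]
    - [0.085, 0.031, -0.0052, 0.006, 0]
    - [0.085, 0.031, -0.0052, 0.006, 0]
    - [0.085, 0.031, -0.0052, 0.006, 0]
    - [0.085, 0.031, -0.0052, 0.006, 0]
    - [0.085, 0.031, -0.0052, 0.006, 0]
    - [0.085, 0.031, -0.0052, 0.006, 0]
    - [0.085, 0.031, -0.0052, 0.006, 0]
  force: 40

```text
t: 1.15
tcp_pos: [0.3299, -0.3332, 0.1999]
tool_rot: [-180.0, -0.0, 52.3]
ft_force: [1.2, -0.4, -0.1]
opening: 0.993
grip_force: 0.0
```

Request:
arm_command:
  moves:
    - [0.085, 0.031, -0.0052, 0.006, 0]
    - [0.085, 0.031, -0.0052, 0.006, 0]
    - [0.085, 0.031, -0.0052, 0.006, 0]
    - [0.085, 0.031, -0.0052, 0.006, 0]
    - [0.085, 0.031, -0.0052, 0.006, 0]
    - [0.085, 0.031, -0.0052, 0.006, 0]
    - [0.085, 0.031, -0.0052, 0.006, 0]
    - [0.085, 0, 0, 0, 0]
    - [0.085, 0, 0, 0, 0]
    - [0.085, 0, 0, 0, 0]

```text
t: 1.98
tcp_pos: [0.4331, -0.1407, 0.1582]
tool_rot: [-180.0, 0.0, 52.4]
ft_force: [-0.1, 0.4, 0.6]
opening: 0.993
grip_force: 0.0
```

```bash
cat >> h.py <<'E'
from scipy.spatial.transform import Rotation as Ro
import sys
# listing: target dict
PART=dict(fork=(.4345,-.139,-37.7),hex=(.4494,.1283,17.6),block=(.6349,-.017,37.9),flange=(.4263,-.0127,0))
PAD=dict(fork=(.6123,.1849),hex=(.4213,.3666),block=(.4222,-.3426),flange=(.6152,-.193))
def go(s,xyz,yaw):
    "tool-axis shift (after the turn) and turn to reach xyz, yaw"
    e=s["tool_rot"][2]; d=np.asarray(xyz)-s["tcp_pos"]; a=np.radians(yaw)
    print("t %.2f pos %s rot %s F %s open %.3f grip %.1f"%(s["t"],s["tcp_pos"].round(4),s["tool_rot"].round(1),s["ft_force"].round(1),s["opening"],s["grip_force"]))
    print("turn rad %.3f; shift x %.4f y %.4f z %.4f"%(np.radians((e-yaw+180)%360-180),d[0]*np.cos(a)+d[1]*np.sin(a),d[0]*np.sin(a)-d[1]*np.cos(a),-d[2]))
def wpose(s,c):
    T=np.eye(4);T[:3,:3]=Ro.from_euler("xyz",s["tool_rot"],degrees=True).as_matrix();T[:3,3]=s["tcp_pos"];return T@c["mount"]
def wray(s,c,px,z):
    T=wpose(s,c);K=c["K"];u=np.array([(px[0]-K[0,2])/K[0,0],(px[1]-K[1,2])/K[1,1]]);r=np.linalg.norm(u)
    d=T[:3,:3]@np.array([*(u/r*np.sin(r)),np.cos(r)]);o=T[:3,3];return o+d*(z-o[2])/d[2]
def wproj(s,c,X):
    T=np.linalg.inv(wpose(s,c));p=T[:3,:3]@np.asarray(X)+T[:3,3];r=np.arctan2(np.hypot(p[0],p[1]),p[2])
    return p[:2]/np.hypot(p[0],p[1])*r*c["K"][0,0]+c["K"][:2,2]
def snap(env,name):
    s=env.sense();c=env.get_image("wrist");pickle.dump((s,c),open("w.pkl","wb"));cv2.imwrite(f"pics/{name}.png",c["image"]);return s,c
E
python3 - <<'E'
from h import *
from cell import env
s,c=snap(env,"w1"); go(s,[.4345,-.139,.15],52.3)
im=c["image"].copy()
for x in(-.028,.028):
  for y in(-.015,.015):
    a=np.radians(-37.7);X=[.4345+x*np.cos(a)-y*np.sin(a),-.139+x*np.sin(a)+y*np.cos(a),.04]
    p=wproj(s,c,X);print(p.round(1));cv2.circle(im,tuple(int(v) for v in p.round()),2,(0,0,255),-1)
cv2.imwrite("pics/w1a.png",im)
E
```

```text
t 1.98 pos [ 0.4331 -0.1407  0.1582] rot [-180.     0.    52.4] F [-0.1  0.4  0.6] open 0.993 grip 0.0
turn rad 0.002; shift x 0.0022 y 0.0000 z 0.0082
[247.5 225.3]
[246.4 190.2]
[315.1 225.4]
[316.5 190.4]
```

View pics/w1a.png

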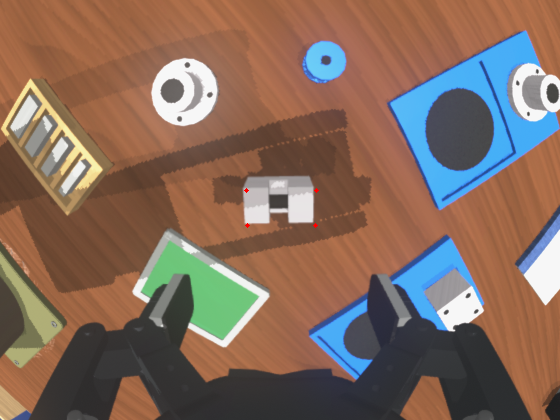

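The wrist view shows the fork between x 243–313 and y 193–222, within about 1 mm of the estimate. I'm descending to grip it.

Request:
arm_command:
  moves:
    - [0.085, 0.0005, 0, 0.025, 0]
    - [0.085, 0.0005, 0, 0.025, 0]
    - [0.085, 0.0005, 0, 0.025, 0]
    - [0.085, 0.0005, 0, 0.025, 0]
    - [0.085, 0, 0, 0.02, 0]
    - [0.085, 0, 0, 0.011, 0]
    - [0.085, 0, 0, 0.007, 0]
    - [0.085, 0, 0, 0, 0]
    - [0.03, 0, 0, 0, 0]
    - [0.03, 0, 0, 0, 0]
    - [0.03, 0, 0, 0, 0]
    - [0.03, 0, 0, 0, 0]
  force: 40

```text
t: 3.03
tcp_pos: [0.4352, -0.1396, 0.0214]
tool_rot: [179.9, -0.0, 52.4]
ft_force: [-1.4, -0.4, 4.1]
opening: 0.648
grip_force: 43.0
```

Request:
arm_command:
  moves:
    - [0.03, 0, 0, 0, 0]
    - [0.03, 0, 0, 0, 0]
    - [0.03, 0, 0, 0, 0]
    - [0.03, 0, 0, 0, 0]

```text
t: 3.37
tcp_pos: [0.4352, -0.1396, 0.0214]
tool_rot: [179.9, -0.0, 52.4]
ft_force: [-0.7, -1.4, 7.1]
opening: 0.649
grip_force: 43.3
```

Request:
arm_command:
  moves:
    - [0.03, 0, 0, -0.015, 0]
    - [0.03, 0, 0, -0.03, 0]
    - [0.03, 0, 0, -0.03, 0]
    - [0.03, 0, 0, -0.025, 0]
    - [0.03, 0.028, -0.0044, 0, 0]
    - [0.03, 0.028, -0.0044, 0, 0]
    - [0.03, 0.028, -0.0044, 0, 0]
    - [0.03, 0.028, -0.0044, 0, 0]
    - [0.03, 0.028, -0.0044, 0, 0]
    - [0.03, 0.028, -0.0044, 0, 0]
    - [0.03, 0.028, -0.0044, 0, 0]
    - [0.03, 0.028, -0.0044, 0, 0]

```text
t: 4.37
tcp_pos: [0.5437, 0.0614, 0.1205]
tool_rot: [180.0, -0.0, 52.4]
ft_force: [0.2, -0.5, -0.8]
opening: 0.644
grip_force: 43.3
```

Request:
arm_command:
  moves:
    - [0.03, 0.028, -0.0044, 0, 0]
    - [0.03, 0.028, -0.0044, 0, 0]
    - [0.03, 0.028, -0.0044, 0, 0]
    - [0.03, 0.028, -0.0044, 0, 0]
    - [0.03, 0.028, -0.0044, 0, 0]
    - [0.03, 0, 0, 0, 0]
    - [0.03, 0, 0, 0, 0]
    - [0.03, 0, 0, 0, 0]

```text
t: 5.03
tcp_pos: [0.6106, 0.184, 0.1199]
tool_rot: [-180.0, 0.1, 52.4]
ft_force: [0.2, 0.1, -0.7]
opening: 0.648
grip_force: 43.2
```

Run:
```python
from h import *
from cell import env
s,c=snap(env,"w2"); go(s,[*PAD["fork"],.027],s["tool_rot"][2])
for k in range(0,360,45):
    a=np.radians(k);p=wproj(s,c,[.6123+.041*np.cos(a),.1849+.041*np.sin(a),.004]);cv2.circle(c["image"],tuple(int(v) for v in p.round()),2,(0,0,255),-1)
cv2.imwrite("pics/w2a.png",c["image"])
```

```text
t 5.03 pos [0.6106 0.184  0.1199] rot [-1.80e+02  1.00e-01  5.24e+01] F [ 0.2  0.1 -0.7] open 0.648 grip 43.2
turn rad 0.000; shift x 0.0017 y 0.0008 z 0.0929
```

View pics/w2a.png

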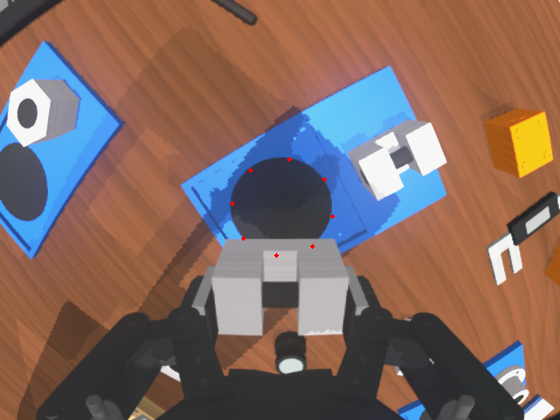

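The fork is held square, and the marked pad circle matches the pad. I'm lowering it.

Request:
arm_command:
  moves:
    - [0.03, 0.001, 0.0004, 0.03, 0]
    - [0.03, 0.0007, 0.0004, 0.03, 0]
    - [0.03, 0, 0, 0.018, 0]
    - [0.03, 0, 0, 0.008, 0]
    - [0.03, 0, 0, 0.004, 0]
    - [0.03, 0, 0, 0.002, 0]
    - [0.03, 0, 0, 0.001, 0]
    - [0.03, 0, 0, 0.0005, 0]
    - [0.03, 0, 0, 0, 0]
    - [0.03, 0, 0, 0, 0]

```text
t: 5.92
tcp_pos: [0.6139, 0.1851, 0.0279]
tool_rot: [179.9, -0.1, 52.4]
ft_force: [-0.2, 0.1, -1.9]
opening: 0.652
grip_force: 43.2
```

Request:
arm_command:
  moves:
    - [0.03, 0, 0, 0.0005, 0]
    - [0.03, 0, 0, 0.0005, 0]
    - [0.03, 0, 0, 0.0005, 0]
    - [0.03, 0, 0, 0.0005, 0]
    - [0.03, 0, 0, 0, 0]
    - [0.03, 0, 0, 0, 0]

```text
t: 6.42
tcp_pos: [0.6134, 0.1851, 0.0254]
tool_rot: [180.0, -0.0, 52.4]
ft_force: [-1.3, 0.5, 5.3]
opening: 0.648
grip_force: 43.8
```

Request:
arm_command:
  moves:
    - [0.06, 0, 0, 0, 0]
    - [0.065, 0, 0, 0, 0]
    - [0.07, 0, 0, 0, 0]
    - [0.07, 0, 0, 0, 0]
    - [0.075, 0, 0, -0.01, 0]
    - [0.075, 0, 0, -0.03, 0]
    - [0.08, 0, 0, -0.04, 0]
    - [0.085, 0, 0, -0.04, 0.084]
    - [0.085, -0.0218, -0.0118, 0, 0]
    - [0.085, -0.0218, -0.0118, 0, 0]
    - [0.085, -0.0218, -0.0118, 0, 0]
    - [0.085, -0.0218, -0.0118, 0, 0]

```text
t: 7.42
tcp_pos: [0.5188, 0.1522, 0.1459]
tool_rot: [179.9, -0.1, 47.5]
ft_force: [0.5, -0.2, 0.3]
opening: 0.992
grip_force: 0.0
```

Request:
arm_command:
  moves:
    - [0.085, -0.0218, -0.0118, 0, 0]
    - [0.085, -0.0218, -0.0118, 0, 0]
    - [0.085, -0.0218, -0.0118, 0, 0]
    - [0.085, 0, 0, 0, 0]
    - [0.085, 0, 0, 0, 0]
    - [0.085, 0, 0, 0, 0]

```text
t: 7.92
tcp_pos: [0.4506, 0.1284, 0.1457]
tool_rot: [179.9, -0.1, 47.5]
ft_force: [0.1, 0.6, 0.2]
opening: 0.995
grip_force: 0.0
```

```bash
cat >> h.py <<'E'
def shape(n):
    if n=="hex": return [(.0266*np.cos(a),.0266*np.sin(a)) for a in np.radians(np.arange(30,390,60))]
    if n=="block": return [(i*.022,j*.022) for i in(-1,1) for j in(-1,1)]
    if n=="flange": return [(.018*np.cos(a),.018*np.sin(a)) for a in np.radians(np.arange(0,360,45))]
def mark(s,c,n,z=.04):
    x,y,w=PART[n];a=np.radians(w)
    for u,v in shape(n):
        p=wproj(s,c,[x+u*np.cos(a)-v*np.sin(a),y+u*np.sin(a)+v*np.cos(a),z]);cv2.circle(c["image"],tuple(int(v) for v in p.round()),2,(0,0,255),-1)
def markpad(s,c,n):
    for k in range(0,360,45):
        a=np.radians(k);p=wproj(s,c,[PAD[n][0]+.041*np.cos(a),PAD[n][1]+.041*np.sin(a),.004]);cv2.circle(c["image"],tuple(int(v) for v in p.round()),2,(0,0,255),-1)
E
python3 - <<'E'
from h import *
from cell import env
s,c=snap(env,"w3"); go(s,[*PART["hex"][:2],.02],47.6); mark(s,c,"hex"); markpad(s,c,"hex"); cv2.imwrite("pics/w3a.png",c["image"])
E
```

```text
t 7.92 pos [0.4506 0.1284 0.1457] rot [ 1.799e+02 -1.000e-01  4.750e+01] F [0.1 0.6 0.2] open 0.995 grip 0.0
turn rad -0.001; shift x -0.0008 y -0.0008 z 0.1257
```

View pics/w3a.png

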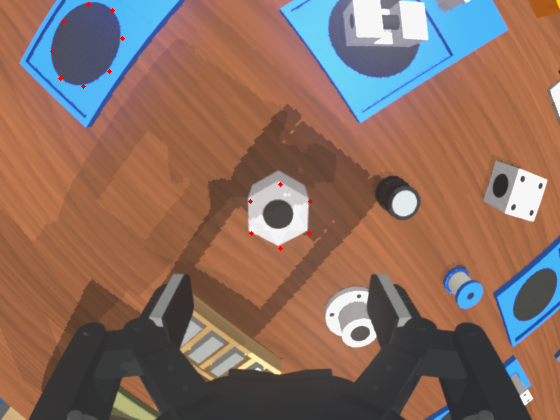

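The fork stands on its pad at upper right. The hex at (279,212) matches the marks, with its flats facing the fingers. I'm gripping it.

Request:
arm_command:
  moves:
    - [0.085, 0, -0.0008, 0.025, 0]
    - [0.085, 0, 0, 0.03, 0]
    - [0.085, 0, 0, 0.03, 0]
    - [0.085, 0, 0, 0.02, 0]
    - [0.085, 0, 0, 0.013, 0]
    - [0.085, 0, 0, 0.007, 0]
    - [0.085, 0, 0, 0, 0]
    - [0.03, 0, 0, 0, 0]
    - [0.03, 0, 0, 0, 0]
    - [0.03, 0, 0, 0, 0]
    - [0.03, 0, 0, 0, 0]
    - [0.03, 0, 0, 0, 0]
  force: 40

```text
t: 8.97
tcp_pos: [0.4497, 0.1289, 0.0209]
tool_rot: [179.9, -0.1, 47.5]
ft_force: [0.2, 0.4, 6.5]
opening: 0.533
grip_force: 42.2
```

Request:
arm_command:
  moves:
    - [0.03, 0, 0, 0, 0]
    - [0.03, 0, 0, 0, 0]
    - [0.03, 0, 0, 0, 0]

```text
t: 9.22
tcp_pos: [0.4497, 0.1289, 0.0209]
tool_rot: [179.9, -0.1, 47.5]
ft_force: [-0.6, 0.8, 5.5]
opening: 0.535
grip_force: 42.3
```

Request:
arm_command:
  moves:
    - [0.03, 0, 0, -0.015, 0]
    - [0.03, 0, 0, -0.03, 0]
    - [0.03, 0, 0, -0.03, 0]
    - [0.03, 0.0173, -0.0202, -0.02, 0]
    - [0.03, 0.0173, -0.0202, 0, 0]
    - [0.03, 0.0173, -0.0202, 0, 0]
    - [0.03, 0.0173, -0.0202, 0, 0]
    - [0.03, 0.0173, -0.0202, 0, 0]
    - [0.03, 0.0173, -0.0202, 0, 0]
    - [0.03, 0.0173, -0.0202, 0, 0]
    - [0.03, 0.0173, -0.0202, 0, 0]
    - [0.03, 0.0173, -0.0202, 0, 0]

```text
t: 10.22
tcp_pos: [0.4187, 0.367, 0.1146]
tool_rot: [-180.0, 0.1, 47.6]
ft_force: [1.7, 0.6, -2.2]
opening: 0.532
grip_force: 42.1
```

Request:
arm_command:
  moves:
    - [0.03, 0, 0, 0, 0]
    - [0.03, 0, 0, 0, 0]
    - [0.03, 0, 0, 0.02, 0]
    - [0.03, 0, 0, 0.03, 0]
    - [0.03, 0, 0, 0.02, 0]
    - [0.03, 0, 0, 0.01, 0]
    - [0.03, 0, 0, 0.005, 0]
    - [0.03, 0, 0, 0, 0]
    - [0.03, 0, 0, 0, 0]

```text
t: 10.97
tcp_pos: [0.4202, 0.3661, 0.0304]
tool_rot: [180.0, -0.0, 47.5]
ft_force: [1.0, -0.9, -2.6]
opening: 0.533
grip_force: 42.1
```

Request:
arm_command:
  moves:
    - [0.03, 0, 0, 0.002, 0]
    - [0.03, 0, 0, 0.001, 0]
    - [0.03, 0, 0, 0.001, 0]
    - [0.03, 0, 0, 0.0007, 0]
    - [0.03, 0, 0, 0.0005, 0]
    - [0.03, 0, 0, 0.0003, 0]
    - [0.03, 0, 0, 0, 0]
    - [0.03, 0, 0, 0, 0]

```text
t: 11.63
tcp_pos: [0.4198, 0.3664, 0.025]
tool_rot: [180.0, -0.0, 47.5]
ft_force: [-1.9, -1.0, 5.3]
opening: 0.537
grip_force: 43.0
```

Request:
arm_command:
  moves:
    - [0.05, 0, 0, 0, 0]
    - [0.055, 0, 0, 0, 0]
    - [0.06, 0, 0, 0, 0]
    - [0.065, 0, 0, 0, 0]
    - [0.07, 0, 0, -0.01, 0]
    - [0.075, 0, 0, -0.03, 0]
    - [0.08, 0, 0, -0.04, 0]
    - [0.085, 0, 0, -0.04, 0.084]
    - [0.085, 0, 0, 0, 0.084]
    - [0.085, -0.0047, 0.031, 0, 0]
    - [0.085, -0.0047, 0.031, 0, 0]
    - [0.085, -0.0047, 0.031, 0, 0]

```text
t: 12.63
tcp_pos: [0.466, 0.2839, 0.1456]
tool_rot: [180.0, -0.1, 38.0]
ft_force: [1.0, -0.1, 0.2]
opening: 0.996
grip_force: 0.0
```

Request:
arm_command:
  moves:
    - [0.085, -0.0047, 0.031, 0, 0]
    - [0.085, -0.0047, 0.031, 0, 0]
    - [0.085, -0.0047, 0.031, 0, 0]
    - [0.085, -0.0047, 0.031, 0, 0]
    - [0.085, -0.0047, 0.031, 0, 0]
    - [0.085, -0.0047, 0.031, 0, 0]
    - [0.085, -0.0047, 0.031, 0, 0]
    - [0.085, -0.0047, 0.031, 0, 0]
    - [0.085, -0.0047, 0.031, 0, 0]
    - [0.085, -0.0047, 0.031, 0, 0]
    - [0.085, -0.0047, 0.031, 0, 0]
    - [0.085, 0, 0, 0, 0]

```text
t: 13.63
tcp_pos: [0.6382, -0.022, 0.1452]
tool_rot: [179.7, -0.1, 37.7]
ft_force: [0.3, 0.0, 0.5]
opening: 0.993
grip_force: 0.0
```

Request:
arm_command:
  moves:
    - [0.085, 0, 0, 0, 0]
    - [0.085, 0, 0, 0, 0]

```text
t: 13.8
tcp_pos: [0.6339, -0.0165, 0.1444]
tool_rot: [-179.9, 0.0, 37.9]
ft_force: [-0.1, 0.0, -0.8]
opening: 0.994
grip_force: 0.0
```

Run:
```python
from h import *
from cell import env
s,c=snap(env,"w4"); go(s,[*PART["block"][:2],.02],37.9); mark(s,c,"block"); markpad(s,c,"flange"); cv2.imwrite("pics/w4a.png",c["image"])
```

```text
t 13.80 pos [ 0.6339 -0.0165  0.1444] rot [-179.9    0.    37.9] F [-0.1  0.  -0.8] open 0.994 grip 0.0
turn rad -0.001; shift x 0.0005 y 0.0010 z 0.1244
```

View pics/w4a.png

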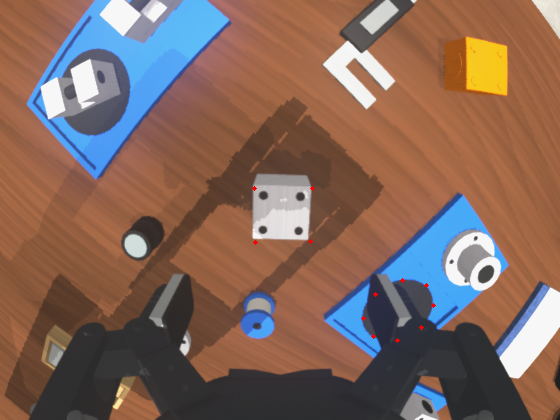

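The block at (281,213) matches its marks, and nothing is near the finger paths. I'm gripping it.

Request:
arm_command:
  moves:
    - [0.085, 0.0005, 0.0008, 0.025, 0]
    - [0.085, 0, 0, 0.03, 0]
    - [0.085, 0, 0, 0.03, 0]
    - [0.085, 0, 0, 0.02, 0]
    - [0.085, 0, 0, 0.012, 0]
    - [0.085, 0, 0, 0.007, 0]
    - [0.085, 0, 0, 0, 0]
    - [0.03, 0, 0, 0, 0]
    - [0.03, 0, 0, 0, 0]
    - [0.03, 0, 0, 0, 0]
    - [0.03, 0, 0, 0, 0]
    - [0.03, 0, 0, 0, 0]
  force: 40

```text
t: 14.85
tcp_pos: [0.6365, -0.0169, 0.022]
tool_rot: [179.9, -0.1, 37.9]
ft_force: [-0.2, 0.3, 6.2]
opening: 0.506
grip_force: 42.3
```

Request:
arm_command:
  moves:
    - [0.03, 0, 0, 0, 0]
    - [0.03, 0, 0, 0, 0]
    - [0.03, 0, 0, 0, 0]

```text
t: 15.1
tcp_pos: [0.6365, -0.0169, 0.022]
tool_rot: [179.9, -0.1, 37.9]
ft_force: [0.1, 0.6, 6.5]
opening: 0.505
grip_force: 42.4
```

Request:
arm_command:
  moves:
    - [0.03, 0, 0, -0.015, 0]
    - [0.03, 0, 0, -0.03, 0]
    - [0.03, 0, 0, -0.03, 0]
    - [0.03, 0, 0, -0.025, 0]
    - [0.03, -0.0284, 0.0096, 0, 0]
    - [0.03, -0.0284, 0.0096, 0, 0]
    - [0.03, -0.0284, 0.0096, 0, 0]
    - [0.03, -0.0284, 0.0096, 0, 0]
    - [0.03, -0.0284, 0.0096, 0, 0]
    - [0.03, -0.0284, 0.0096, 0, 0]
    - [0.03, -0.0284, 0.0096, 0, 0]
    - [0.03, -0.0284, 0.0096, 0, 0]

```text
t: 16.1
tcp_pos: [0.5019, -0.2181, 0.1203]
tool_rot: [-180.0, 0.0, 37.9]
ft_force: [-0.2, -0.4, -1.6]
opening: 0.508
grip_force: 41.5
```

Request:
arm_command:
  moves:
    - [0.03, -0.0284, 0.0096, 0, 0]
    - [0.03, -0.0284, 0.0096, 0, 0]
    - [0.03, -0.0284, 0.0096, 0, 0]
    - [0.03, -0.0284, 0.0096, 0, 0]
    - [0.03, -0.0284, 0.0096, 0, 0]
    - [0.03, 0, 0, 0, 0]
    - [0.03, 0, 0, 0, 0]
    - [0.03, 0, 0, 0, 0]

```text
t: 16.77
tcp_pos: [0.4204, -0.342, 0.1202]
tool_rot: [-180.0, -0.0, 37.8]
ft_force: [0.3, 0.3, -1.8]
opening: 0.509
grip_force: 41.5
```

Run:
```python
from h import *
from cell import env
s,c=snap(env,"w5"); go(s,[*PAD["block"],.026],37.9); markpad(s,c,"block"); cv2.imwrite("pics/w5a.png",c["image"])
```

```text
t 16.77 pos [ 0.4204 -0.342   0.1202] rot [-180.    -0.    37.8] F [ 0.3  0.3 -1.8] open 0.509 grip 41.5
turn rad -0.001; shift x 0.0010 y 0.0016 z 0.0942
```

View pics/w5a.png

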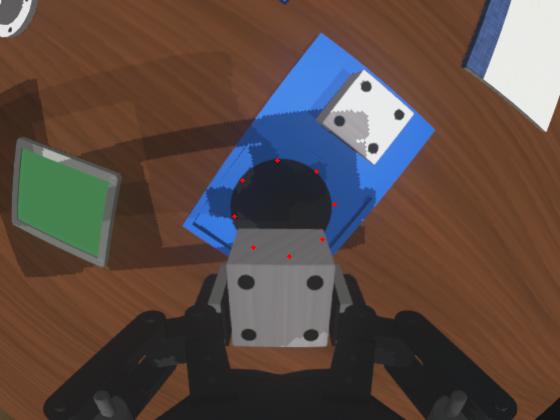

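The block is held square over the pad of the tray with the square sample. I'm lowering it.

Request:
arm_command:
  moves:
    - [0.03, 0.0005, 0.0008, 0.025, 0]
    - [0.03, 0.0005, 0.0008, 0.03, 0]
    - [0.03, 0, 0, 0.02, 0]
    - [0.03, 0, 0, 0.01, 0]
    - [0.03, 0, 0, 0.004, 0]
    - [0.03, 0, 0, 0.001, 0]
    - [0.03, 0, 0, 0, 0]
    - [0.03, 0, 0, 0.001, 0]
    - [0.03, 0, 0, 0.001, 0]
    - [0.03, 0, 0, 0.001, 0]
    - [0.03, 0, 0, 0, 0]
    - [0.03, 0, 0, 0, 0]

```text
t: 17.82
tcp_pos: [0.4226, -0.343, 0.0277]
tool_rot: [180.0, -0.0, 37.9]
ft_force: [-1.1, 0.0, -2.3]
opening: 0.506
grip_force: 41.4
```

Request:
arm_command:
  moves:
    - [0.03, 0, 0, 0.0005, 0]
    - [0.03, 0, 0, 0.0005, 0]
    - [0.03, 0, 0, 0.0005, 0]
    - [0.03, 0, 0, 0.0005, 0]
    - [0.03, 0, 0, 0, 0]
    - [0.03, 0, 0, 0, 0]

```text
t: 18.32
tcp_pos: [0.4225, -0.343, 0.0259]
tool_rot: [180.0, 0.0, 37.9]
ft_force: [-1.8, 0.3, 5.7]
opening: 0.51
grip_force: 42.2
```

Request:
arm_command:
  moves:
    - [0.048, 0, 0, 0, 0]
    - [0.053, 0, 0, 0, 0]
    - [0.058, 0, 0, 0, 0]
    - [0.065, 0, 0, 0, 0]
    - [0.07, 0, 0, -0.01, 0]
    - [0.075, 0, 0, -0.03, 0]
    - [0.08, 0, 0, -0.04, 0]
    - [0.085, 0, 0, -0.04, 0]
    - [0.085, 0.0187, -0.0235, 0, 0]
    - [0.085, 0.0187, -0.0235, 0, 0]
    - [0.085, 0.0187, -0.0235, 0, 0]
    - [0.085, 0.0187, -0.0235, 0, 0]

```text
t: 19.32
tcp_pos: [0.4237, -0.2218, 0.1464]
tool_rot: [179.9, -0.0, 37.9]
ft_force: [1.0, 0.2, -0.1]
opening: 0.999
grip_force: 0.0
```

Request:
arm_command:
  moves:
    - [0.085, 0.0187, -0.0235, 0, 0]
    - [0.085, 0.0187, -0.0235, 0, 0]
    - [0.085, 0.0187, -0.0235, 0, 0]
    - [0.085, 0.0187, -0.0235, 0, 0]
    - [0.085, 0.0187, -0.0235, 0, 0]
    - [0.085, 0.0187, -0.0235, 0, 0]
    - [0.085, 0.0187, -0.0235, 0, 0]
    - [0.085, 0, 0, 0, 0]
    - [0.085, 0, 0, 0, 0]
    - [0.085, 0, 0, 0, 0]

```text
t: 20.15
tcp_pos: [0.4262, -0.0127, 0.1458]
tool_rot: [179.9, -0.0, 38.0]
ft_force: [0.3, 0.8, -0.0]
opening: 0.996
grip_force: 0.0
```

Run:
```python
from h import *
from cell import env
s,c=snap(env,"w6"); go(s,[*PART["flange"][:2],.026],37.9); mark(s,c,"flange"); cv2.imwrite("pics/w6a.png",c["image"])
```

```text
t 20.15 pos [ 0.4262 -0.0127  0.1458] rot [179.9  -0.   38. ] F [ 0.3  0.8 -0. ] open 0.996 grip 0.0
turn rad 0.002; shift x 0.0001 y 0.0001 z 0.1198
```

View pics/w6a.png

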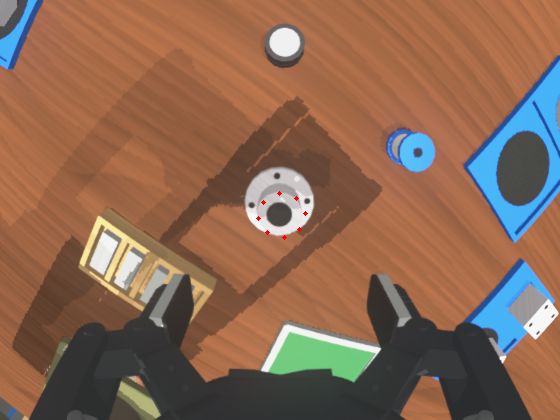

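The flange's bore at (279,214) lies within 1 mm of the mark, and the box and reel are clear. I'm gripping it by the hub.

Request:
arm_command:
  moves:
    - [0.085, 0, 0, 0.025, 0]
    - [0.085, 0, 0, 0.03, 0]
    - [0.085, 0, 0, 0.03, 0]
    - [0.085, 0, 0, 0.02, 0]
    - [0.085, 0, 0, 0.01, 0]
    - [0.085, 0, 0, 0.004, 0]
    - [0.085, 0, 0, 0, 0]
    - [0.02, 0, 0, 0, 0]
    - [0.02, 0, 0, 0, 0]
    - [0.02, 0, 0, 0, 0]
    - [0.02, 0, 0, 0, 0]
    - [0.02, 0, 0, 0, 0]
  force: 40

```text
t: 21.2
tcp_pos: [0.4266, -0.0127, 0.0273]
tool_rot: [179.9, -0.1, 37.9]
ft_force: [-0.6, -0.4, 5.4]
opening: 0.404
grip_force: 39.3
```

Request:
arm_command:
  moves:
    - [0.02, 0, 0, 0, 0]
    - [0.02, 0, 0, 0, 0]
    - [0.02, 0, 0, 0, 0]
    - [0.02, 0, 0, 0, 0]

```text
t: 21.53
tcp_pos: [0.4266, -0.0127, 0.0273]
tool_rot: [179.9, -0.1, 37.9]
ft_force: [-0.9, -1.1, 6.2]
opening: 0.408
grip_force: 39.2
```

Request:
arm_command:
  moves:
    - [0.02, 0, 0, -0.015, 0]
    - [0.02, 0, 0, -0.03, 0]
    - [0.02, 0, 0, -0.03, 0]
    - [0.02, 0, 0, -0.02, 0]
    - [0.02, 0.0038, 0.0258, 0, 0]
    - [0.02, 0.0038, 0.0258, 0, 0]
    - [0.02, 0.0038, 0.0258, 0, 0]
    - [0.02, 0.0038, 0.0258, 0, 0]
    - [0.02, 0.0038, 0.0258, 0, 0]
    - [0.02, 0.0038, 0.0258, 0, 0]
    - [0.02, 0.0038, 0.0258, 0, 0]
    - [0.02, 0.0038, 0.0258, 0, 0]

```text
t: 22.53
tcp_pos: [0.5772, -0.1573, 0.1214]
tool_rot: [-180.0, 0.0, 37.9]
ft_force: [0.4, 0.2, -0.6]
opening: 0.41
grip_force: 40.5
```

Request:
arm_command:
  moves:
    - [0.02, 0.0038, 0.0258, 0, 0]
    - [0.02, 0.0038, 0.0258, 0, 0]
    - [0.02, 0, 0, 0, 0]
    - [0.02, 0, 0, 0, 0]
    - [0.02, 0, 0, 0, 0]

```text
t: 22.95
tcp_pos: [0.6134, -0.1921, 0.1209]
tool_rot: [-179.9, 0.1, 37.9]
ft_force: [-0.7, 0.1, -1.6]
opening: 0.405
grip_force: 40.6
```

Run:
```python
from h import *
from cell import env
s,c=snap(env,"w7"); go(s,[*PAD["flange"],.0313],37.9); markpad(s,c,"flange"); cv2.imwrite("pics/w7a.png",c["image"])
```

```text
t 22.95 pos [ 0.6134 -0.1921  0.1209] rot [-1.799e+02  1.000e-01  3.790e+01] F [-0.7  0.1 -1.6] open 0.405 grip 40.6
turn rad 0.000; shift x 0.0009 y 0.0018 z 0.0896
```

View pics/w7a.png

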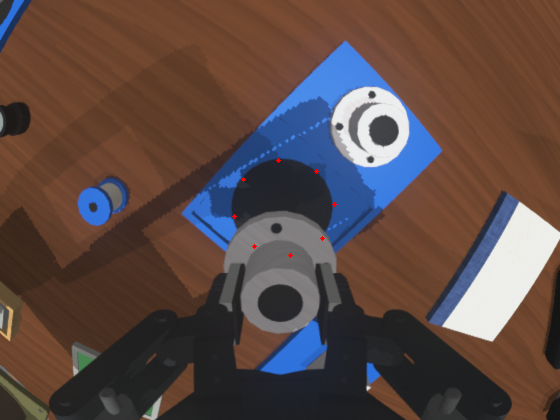

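The flange hangs level over its pad, and the marks match. I'm lowering it.

Request:
arm_command:
  moves:
    - [0.02, 0.0005, 0.0009, 0.025, 0]
    - [0.02, 0.0004, 0.0009, 0.03, 0]
    - [0.02, 0, 0, 0.02, 0]
    - [0.02, 0, 0, 0.007, 0]
    - [0.02, 0, 0, 0.003, 0]
    - [0.02, 0, 0, 0.001, 0]
    - [0.02, 0, 0, 0.001, 0]
    - [0.02, 0, 0, 0.001, 0]
    - [0.02, 0, 0, 0.0005, 0]
    - [0.02, 0, 0, 0.0005, 0]
    - [0.02, 0, 0, 0, 0]
    - [0.02, 0, 0, 0, 0]

```text
t: 24.0
tcp_pos: [0.6165, -0.1937, 0.0327]
tool_rot: [180.0, -0.0, 37.9]
ft_force: [0.7, 0.1, -2.0]
opening: 0.408
grip_force: 40.6
```

Request:
arm_command:
  moves:
    - [0.02, 0, 0, 0.0005, 0]
    - [0.02, 0, 0, 0.0005, 0]
    - [0.02, 0, 0, 0.0005, 0]
    - [0.02, 0, 0, 0.0003, 0]
    - [0.02, 0, 0, 0, 0]
    - [0.02, 0, 0, 0, 0]

```text
t: 24.5
tcp_pos: [0.6164, -0.1937, 0.0314]
tool_rot: [180.0, -0.0, 37.9]
ft_force: [-1.5, 0.2, 5.2]
opening: 0.406
grip_force: 41.2
```

Request:
arm_command:
  moves:
    - [0.04, 0, 0, 0, 0]
    - [0.045, 0, 0, 0, 0]
    - [0.05, 0, 0, 0, 0]
    - [0.058, 0, 0, 0, 0]
    - [0.062, 0, 0, -0.01, 0]
    - [0.07, 0, 0, -0.03, 0]
    - [0.08, 0, 0, -0.04, 0]
    - [0.085, 0, 0, -0.04, 0]
    - [0.085, 0, 0, -0.04, 0]
    - [0.085, -0.026, 0.0087, 0, 0]
    - [0.085, -0.026, 0.0087, 0, 0]
    - [0.085, -0.026, 0.0087, 0, 0]

```text
t: 25.5
tcp_pos: [0.5711, -0.2626, 0.1929]
tool_rot: [179.8, -0.1, 38.0]
ft_force: [-0.0, 0.0, 0.6]
opening: 0.998
grip_force: 0.0
```

Request:
arm_command:
  moves:
    - [0.085, -0.026, 0.0087, 0, 0]
    - [0.085, -0.026, 0.0087, 0, 0]
    - [0.085, -0.026, 0.0087, 0, 0]
    - [0.085, -0.026, 0.0087, 0, 0]
    - [0.085, -0.026, 0.0087, 0, 0]
    - [0.085, -0.026, 0.0087, 0, 0]
    - [0.085, -0.026, 0.0087, 0, 0]
    - [0.085, -0.026, 0.0087, 0, 0]
    - [0.085, -0.026, 0.0087, 0, 0]
    - [0.085, -0.026, 0.0087, 0, 0]
    - [0.085, 0, 0, 0, 0]
    - [0.085, 0, 0, 0, 0]

```text
t: 26.5
tcp_pos: [0.4182, -0.4918, 0.191]
tool_rot: [180.0, -0.0, 37.8]
ft_force: [0.3, 0.3, 0.2]
opening: 0.997
grip_force: 0.0
```

Run:
```python
from cell import env
import cv2
c=env.get_image("top")["image"][140:340,90:460];cv2.imwrite("pics/end.png",cv2.resize(c,None,fx=2.15,fy=2.15,interpolation=cv2.INTER_CUBIC))
s=env.get_image("scene")["image"];cv2.imwrite("pics/ends.png",s)
```

```text
(no output)
```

View pics/end.png

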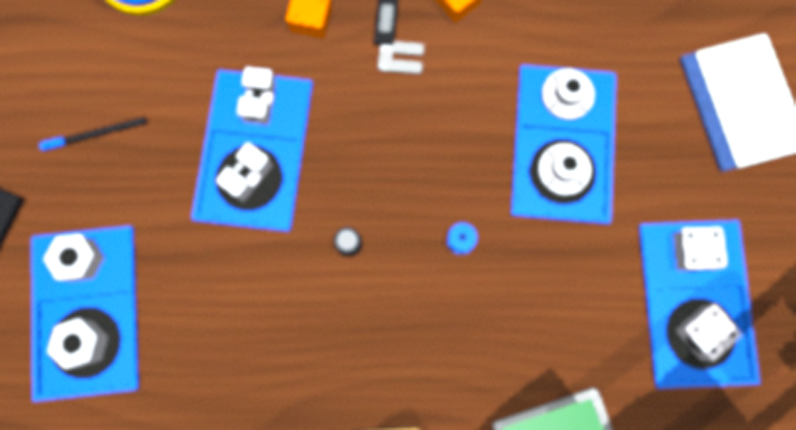

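View pics/ends.png

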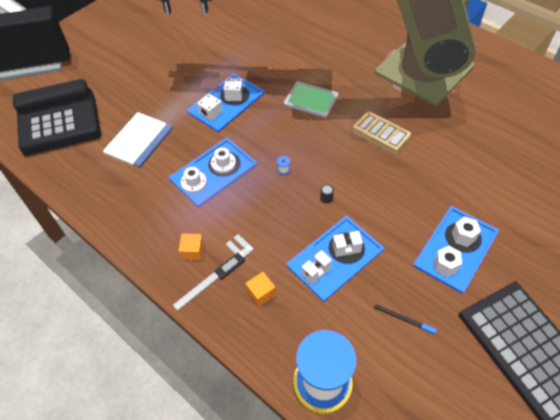

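Run:
```python
from h import *
c=pickle.load(open("im0.pkl","rb"))["top"]
for n,p in dict(hex=(72,343),block=(711,332),flange=(570,163)).items():
    print(n,((ray(c,np.array(p)/2.15+[89.7,139.7],.044)[:2]-PAD[n])*1000).round(1))
```

```text
hex [-0.7 -0.3]
block [0.8 2. ]
flange [ 1.6 -1.8]
```

All four parts sit within about 2 mm of their pad centres, and the loupe and reel haven't moved.

```bash
python3 -c "
from cell import env
print(env.sign_off())"
```

```text
the job is handed in; nothing more can be done
None
```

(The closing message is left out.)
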